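# Shut, latch and lock the tilt-out kernel bin

## Robot

A 6-joint arm with a two-finger parallel gripper is mounted at the origin on the work surface. World frame = base frame: x ahead of the robot, y to its left, z up, the work surface at z = 0. Lengths are in m, angles in rad, forces in N, time in s.
With the tool pointing down it reaches from about 0.375 to 0.9 m from the base axis. Payload 3.1 kg.
Tool frame: the origin (TCP) lies at the very end of the fingers, on their centre line; the grasp point (between the pads) lies 19 mm behind it (tcp_to_grasp is the distance from the TCP to the grasp point, in m); z points along the fingers, y is the direction in which the jaws open and shut (so a half turn about z gives the same grasp; the last joint's range is limited). The gripper opens to 85 mm and grips with 20 to 120 N. Pads are 22 mm wide; open, the fingers measure 114 mm over their backs; the gripper's body (76 mm by 85 mm) begins 54 mm behind the grasp point. The pads swing forward as they close: fully open they stand 13 mm farther back than shut.
Start: joints at [-1.296, 0.527, 1.433, -0, 1.181, -0.178], TCP at [0.273, -0.562, 0.231] pointing down, gripper open.
Joint ranges: [-3.08, 3.08], [-0.75, 2.2], [0.22, 2.44], [-1.43, 4.57], [0, 2.65], [-2.85, 2.85]. Speed limits (rad/s): [2.79, 2.79, 3.14, 3.14, 3.14, 3.14].

## Interface

Orientations are given as a unit quaternion [x, y, z, w].
In Python, from station import sense, snapshot, camera_info, sign_off, tcp_to_grasp gives the robot as it stands.
- The arm moves only by the shell command python3 -m inch 'ROWS' [FORCE]. ROWS is JSON, a list of rows, each a list of 3 entries, a list of its own where there are three numbers: the closure, from -1 (fully open) to 1 (shut), so that 0 is half open, then the shift along the tool's x, y, z normalised to -1 to 1, where 1 is 10 cm, then the turn, a rotation vector about the tool's x, y, z normalised to -1 to 1, where 1 is 360 degrees. In form: [[jaw, [dx, dy, dz], [ax, ay, az]], ...]. A call has 1 to 20 rows; each row is the pose to reach, as a shift and turn from the pose commanded when the call began, along the tool's axes at that moment, turning the shorter way round; what a row does not reach only later rows make up. A row lasts 1/10 s, in which the tool goes at most 50 mm and 8.59 degrees, less where a joint would pass 70% of its speed; a pose out of reach is approached as far as the arm can. A call with a number of a shift or a turn outside -1 to 1 is refused whole. A call with a gripper value outside its range is refused whole. The fingers move at their own pace and stop on an object; FORCE is the grip in N (left out, the last holds). Time passes only in rows, so rows that repeat a pose let the fingers close. It gives the time, the measured TCP pose, the force and the opening at its end, in the units of the state.
- sense(): the state, without advancing time (a new reading comes with each control period).
- snapshot(name): name is "scene" or "top" or "wrist"; returns (picture, depth): 400x640x3 uint8, blue, green, red; 400x640 float32, m along the optical axis (not along the pixel's ray), 0 where there is no reading.
- camera_info(name): a dict with "K" (3x3 intrinsics, pixels), "origin" and "orientation" of the camera in the world. Camera axes: x right, y down, z forward; pixel columns grow to the right and rows downward; lengths in m; the calibration is good to about 2 mm. The wrist camera is an equidistant fisheye: a pixel r from the principal point sees the ray r / f radians off the axis. A picture is of the moment at which its call begins: read the wrist's pose just before it. camera_info takes no time and is no camera call; for the wrist camera it gives the pose at the moment of the call.
- sign_off(): hands the job in, once; it reports no verdict.
The state is a dict: "t": time; "q": joint angles; "qd": joint speeds; "tau": joint torques, N m; "tcp_pos": TCP position; "tool_rot": TCP orientation; "force": force on the tool from outside, world axes, zero at the start; "ft_torque": the same for the moment, N m; "finger_gap": opening from 0.0 (shut) to 1.0 (fully open).
Only numpy, scipy, OpenCV 4.12 (cv2) and the standard library are available. Lean on these libraries where they do the work, as an engineer would, in place of code of your own. Each camera call takes 0.05 s, during which the arm holds its last target.

## Task

Close up the popcorn shelf for the night: push the grey tilt-out bin fully shut, then press the front of the steel rocker catch all the way down so that its nose holds the bin, and only then press the red-collared plunger lock fully home. Just push and press with the closed fingers, in that order; nothing is to be picked up, and the things standing on the shelf stay where they are.

Things in the scene. Friction and masses are not known exactly. Their poses are not given: they have to be found in the camera images.
- shelf: Fixed maple shelf unit, 280 mm deep (its x), 780 mm wide (its y), 180 mm high. Origin: centre of its underside; z up; its front faces its own -x, 140 mm from the origin. Place and yaw vary. On its top board, 45 mm behind the front edge, sit the rocker catch (shelf y = 0) and the plunger lock (shelf y = -65 mm); its front 60 mm is otherwise clear from shelf y = -0.3 to 0.15 m.
- bin (a joint): Tilt of the grey plastic bin, rad: 0 fully shut (stopped by the shelf), 0.2 to 0.36 at the start, grows as its top tips out to the shelf's -x. Hinge along shelf y at shelf x = -146 mm, 28 mm above the counter. Front panel 360 mm wide; shut, its face is at shelf x = -152 mm, top edge 165 mm up. Stiff hinge: stays where it is left, takes 1 to 4 N at the lip.
- lip_left (a point): Middle of the front edge of the bin's left (shelf +y) finger lip, a grey ledge 130 mm wide that juts 30 mm forward from the panel's top, 105 mm left of the catch; the edge is 22 mm tall, the point at mid height. Swings with the bin; shut, it is 36 mm ahead of the hinge and 126 mm above it (154 mm above the counter). Push it to the shelf's +x to shut the bin.
- lip_right (a point): The same point on the right (shelf -y) lip, 105 mm right of the catch. Between the lips is an 80 mm gap for the nose of the catch.
- catch (a joint): Turn of the steel rocker catch, rad: 0 raised (front end tipped up; 0 to 0.04 at the start), 0.35 fully down, its 30 mm wide hooked nose then hanging in front of the bin's panel. Pivot along shelf y, 45 mm behind the shelf's front edge, 190 mm above the counter. Press its front down; stays where it is left, takes about 4 N. Down too early, the nose bars the bin.
- catch_press (a point): Press point: top of the ribbed black rubber pad (34 x 30 mm) on the catch's front half, 38 mm ahead of the pivot, about 210 mm above the counter when raised. It goes down about 13 mm to fully down. The pad slopes 0.35 rad (front end high) when raised, level when down.
- lock (a joint): Travel of the plunger lock, m: 0 out (red collar showing, as at the start), 0.010 fully home (red hidden). Press straight down; takes about 4 N and stays where it is left. Its pin drops beside the catch's tail under the board, so it goes home only when the catch is fully down, and then keeps it down.
- lock_top (a point): Middle of the top of the lock's brass head, 27 mm in diameter, 65 mm to the right (shelf -y) of the catch's middle. 197 mm above the counter when out, 187 mm when fully home, which is 3 mm above the steel rosette (40 mm in diameter) round it.
- popper: Stainless stovetop popper, loose, on the top board at the left (shelf +y) end: pot 190 mm in diameter, 136 mm high with lid, crank knob up to 186 mm, a wooden side handle out to 225 mm from the axis. Origin: centre of its underside. To be left where it is.
- spatula: Orange silicone spatula with wooden handle, loose, lying on the top board near its back edge, roughly along the shelf's y: 254 mm long, 56 mm wide, 14 mm high. Origin: on its underside near mid length, x towards the blade. To be left where it is.
- jar: Glass storage jar with wooden lid, loose, on the right part of the top board, 86 mm in diameter, 126 mm high. Origin: centre of its underside. May have changed places with the bowl. To be left where it is.
- bowl: White ceramic bowl with blue stripes, loose, on the right part of the top board, 104 mm in diameter at the rim, 52 mm high. Origin: centre of its underside. May have changed places with the jar. To be left where it is.

How it is judged:
On the way, in this order (a step that is already met when the one before it is completed fails the run):
1. the bin is shut while the catch is still up and the lock still out (value of joint bin below 0.03 rad and value of joint catch below 0.15 rad and value of joint lock below 0.003 m), for 0.2 s.
2. the catch is pressed down over the shut bin, the lock still out (value of joint bin below 0.03 rad and value of joint catch above 0.3 rad and value of joint lock below 0.003 m), for 0.2 s.
3. the lock is pressed home (value of joint bin below 0.03 rad and value of joint catch above 0.3 rad and value of joint lock above 0.008 m), for 0.2 s.
At the end, for the whole second after the job is handed in: The bin is shut (joint under 0.03 rad), the catch is down (over 0.3 of 0.35 rad), the lock is home (over 8 of 10 mm), and popper, spatula, jar and bowl are within 20 mm of where they stood (all of step 3 and distance of each of popper, spatula, jar, bowl from where it was at the start of the episode below 0.02 m); the robot touches nothing.
It fails at once if the catch is pressed down while the bin is still open (value of joint catch above 0.2 rad and value of joint bin above 0.05 rad).
It fails at once if the lock is pressed before the catch is down (value of joint lock above 0.005 m and value of joint catch below 0.25 rad).
It fails at once if something standing on the shelf is lifted, carried or knocked away (distance of any of popper, spatula, jar, bowl from where it was at the start of the episode above 0.02 m).
It also fails if it takes over 56 s, if anything falls off the work surface, if the arm or the gripper's body presses on something with over 40 N, if the wrist force passes 120 N, or if a joint passes its speed limit or range.

## Working session

There is one attempt and no reset: what is moved stays moved. The work goes in short steps, Python scripts to look and compute and a shell command to move; the robot and the scene stay as the last step left them, time stands still between calls to the robot, and variables do not carry over. Pictures are saved under pics/ and viewed, and the job is handed in when it is done.

```bash
ls; mkdir -p pics; python3 - <<'E'
from station import *
import cv2,numpy as np
s=sense();print({k:np.round(v,4).tolist() for k,v in s.items()}, tcp_to_grasp)
for n in ("scene","top"):
    p,d=snapshot(n);cv2.imwrite(f"pics/{n}0.png",p);np.save(f"pics/{n}0.npy",d)
    c=camera_info(n);print(n,c)
E
```

```text
pics
{'t': 0.0, 'q': [-1.2965, 0.5285, 1.4339, -0.0, 1.1814, -0.1785], 'qd': [-0.0008, 0.0021, -0.0002, 0.0013, 0.0008, 0.0001], 'tau': [-0.0015, -44.2354, -17.8026, -0.0003, 0.0085, -0.0], 'tcp_pos': [0.2732, -0.5613, 0.2303], 'tool_rot': [0.9745, 0.2245, -0.0001, -0.0011], 'force': [0.9262, -0.2159, 0.0421], 'ft_torque': [0.03, 0.0154, -0.0319], 'finger_gap': 1.0056} 0.0187
scene {'K': array([[494.43101549,   0.        , 318.33119825],
       [  0.        , 494.43101549, 202.18186414],
       [  0.        ,   0.        ,   1.        ]]), 'origin': array([0.236732  , 0.29091456, 0.98265825]), 'orientation': array([-0.45657194,  0.84900604, -0.23695844,  0.12075391])}
top {'K': array([[410.8417285 ,   0.        , 325.22158173],
       [  0.        , 410.8417285 , 197.6751305 ],
       [  0.        ,   0.        ,   1.        ]]), 'origin': array([0.59527749, 0.03107074, 0.95152307]), 'orientation': array([-0.69696276,  0.71629248, -0.02617436,  0.021975  ])}
```

View pics/scene0.png

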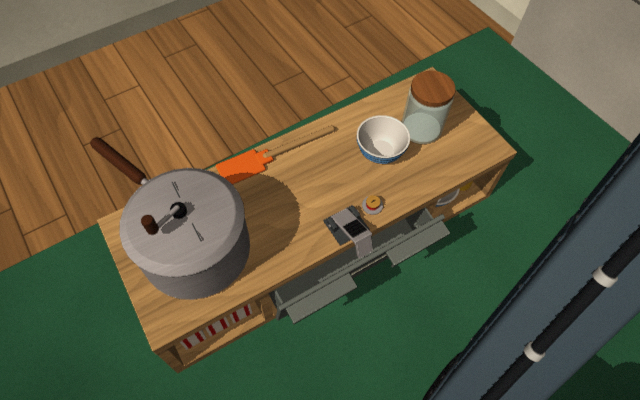

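View pics/top0.png

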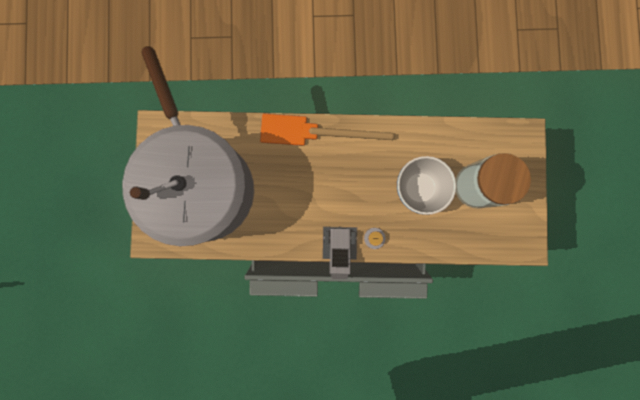

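The top view shows the shelf nearly square to the world. Its front edge runs at row ~262, the pad is at (340,257), the lock at (375,238) and the lips at about (283,289) and (393,291). I'll enlarge to measure.

```bash
cat > h.py <<'E'
import numpy as np,cv2
from scipy.spatial.transform import Rotation as R
from station import *
def px2w(n,u,v,d=None,z=None):
    c=camera_info(n);K=c["K"];r=np.linalg.inv(K)@[u,v,1];M=R.from_quat(c["orientation"]).as_matrix()
    if d is None:
        w=M@r; d=(z-c["origin"][2])/w[2]
    return c["origin"]+M@(r*d)
E
python3 - <<'E'
import cv2,numpy as np
from h import *
p=cv2.imread("pics/top0.png");d=np.load("pics/top0.npy")
cv2.imwrite("pics/crop1.png",cv2.resize(p[215:310,240:440],None,fx=4,fy=4,interpolation=cv2.INTER_CUBIC))
for n,pts in {"frontL":(132,257),"frontR":(546,264),"backL":(139,112),"backR":(545,119)}.items():
    print(n,px2w("top",*pts,z=.18).round(4))
for u,v in [(283,289),(393,291),(340,257),(375,238),(300,220),(450,240)]:
    print(u,v,px2w("top",u,v,d=d[v,u]).round(4))
E
```

```text
frontL [0.5471 0.388  0.18  ]
frontR [ 0.5126 -0.3828  0.18  ]
backL [0.821  0.3759 0.18  ]
backR [ 0.7872 -0.3986  0.18  ]
283 289 [0.4772 0.1108 0.1588]
393 291 [ 0.4672 -0.0989  0.1569]
340 257 [0.5387 0.0025 0.2111]
375 238 [ 0.5702 -0.0634  0.1948]
300 220 [0.6072 0.0743 0.1788]
450 240 [ 0.5622 -0.2052  0.1813]
```

View pics/crop1.png

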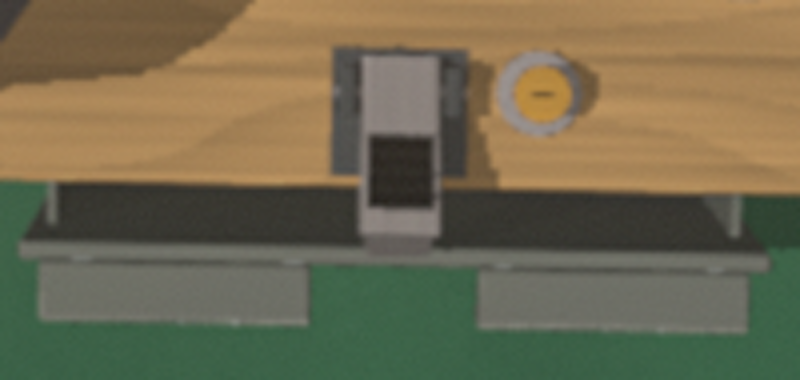

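```bash
python3 -m inch '[[1,[0.3,-0.35,0],[0,0,0.02]],[1,[0.65,-0.72,0],[0,0,0.04]],[1,[0.65,-0.72,0],[0,0,0.06]],[1,[0.65,-0.72,0],[0,0,0.0791]],[1,[0.65,-0.72,0],[0,0,0.0791]]]' 30
python3 - <<'E'
from h import *
s=sense();print(s["tcp_pos"],R.from_quat(s["tool_rot"]).as_matrix().round(3).tolist(),s["finger_gap"])
# current lip edge / tilt estimate
f=np.array([.5299,.0026]);X=np.array([.999,-.0447])
for u,v in [(283,295.5),(393,297.5)]:
    for z in (.14,.145,.15,.155):
        w=px2w("top",u,v,z=z); print(z,w.round(4), round(float((w[:2]-f)@X),4))
E
```

```text
t: 0.6
tcp_pos: [0.3005, -0.4681, 0.2311]
tool_rot: [1.0, -0.022, -0.0, -0.0]
force: [0.3, 0.5, 0.3]
finger_gap: 0.144
[ 0.30053672 -0.46812442  0.2311299 ] [[0.999, -0.043, -0.0], [-0.043, -0.999, 0.001], [-0.0, -0.001, -1.0]] 0.14445252573577388
0.14 [0.4619 0.1129 0.14  ] -0.0728
0.145 [0.4628 0.1124 0.145 ] -0.072
0.15 [0.4636 0.1119 0.15  ] -0.0711
0.155 [0.4644 0.1114 0.155 ] -0.0703
0.14 [ 0.452  -0.1012  0.14  ] -0.0732
0.145 [ 0.4529 -0.1004  0.145 ] -0.0723
0.15 [ 0.4538 -0.0996  0.15  ] -0.0715
0.155 [ 0.4547 -0.0988  0.155 ] -0.0706
```

```bash
for i in 1; do :; done
python3 -m inch '[[1,[0.14,-0.5,0],[0,0,0]],[1,[0.28,-1,0],[0,0,0]]]' | head -2
python3 -m inch '[[1,[0.14,-0.5,0],[0,0,0]],[1,[0.28,-1,0],[0,0,0]]]' | head -2
python3 -m inch '[[1,[0.14,-0.5,0],[0,0,0]],[1,[0.28,-1,0],[0,0,0]]]' | head -2
python3 -m inch '[[1,[0.1,-0.4,0],[0,0,0]],[1,[0.18,-0.73,0],[0,0,0]],[1,[0.18,-0.73,0],[0,0,0]],[1,[0.18,-0.73,0],[0,0,0]]]'
```

```text
t: 0.8
tcp_pos: [0.3315, -0.374, 0.2309]
t: 1.0
tcp_pos: [0.3629, -0.2774, 0.2311]
t: 1.2
tcp_pos: [0.3943, -0.1823, 0.2313]
t: 1.6
tcp_pos: [0.4154, -0.1115, 0.2313]
tool_rot: [1.0, -0.02, 0.0, 0.0]
force: [-0.1, -0.1, -0.5]
finger_gap: 0.002
```

```bash

python3 -m inch '[[1,[0,0,0.4],[0,0,0]],[1,[0,0,0.8],[0,0,0]],[1,[0,0,0.95],[0,0,0]],[1,[0,0,0.95],[0,0,0]],[1,[0,0,0.95],[0,0,0]]]'
python3 - <<'E'
from h import *
p,d=snapshot("scene");cv2.imwrite("pics/s1.png",cv2.resize(p[120:360,240:560],None,fx=2.5,fy=2.5))
p,d=snapshot("wrist");cv2.imwrite("pics/w1.png",p)
E
```

```text
t: 2.1
tcp_pos: [0.4154, -0.1131, 0.1364]
tool_rot: [1.0, -0.023, 0.0, 0.0]
force: [1.2, 0.1, -0.3]
finger_gap: -0.001
```

View pics/s1.png

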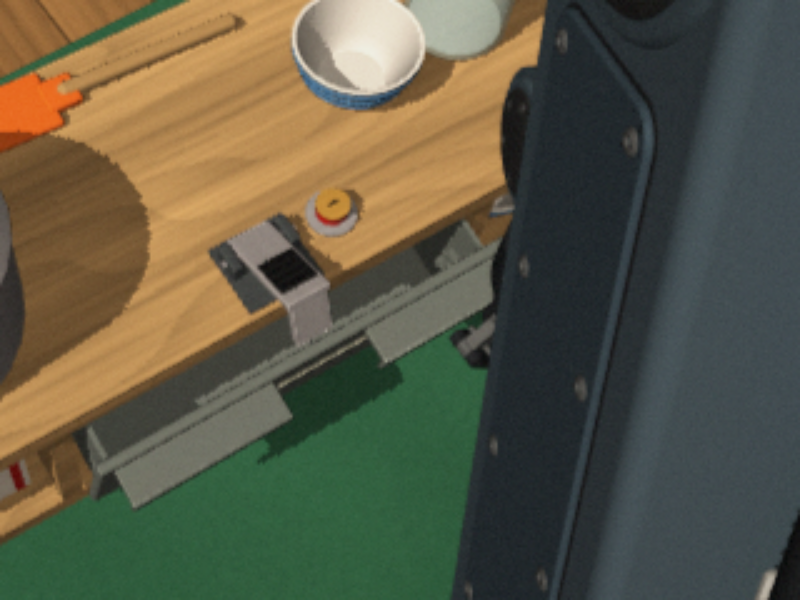

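View pics/w1.png

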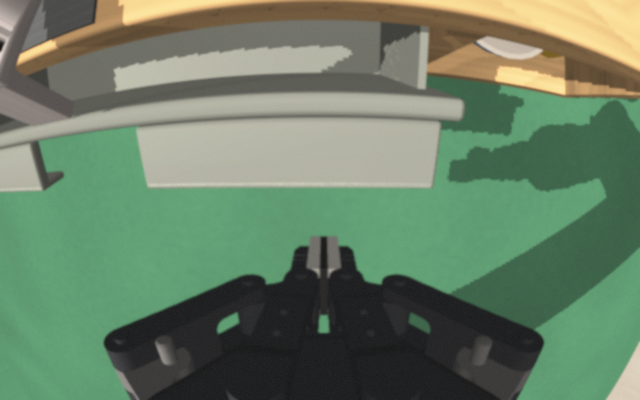

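The wrist view shows the closed fingertips at (324,240), squarely in front of the right lip (edge at row 187, columns 148–433). Now I'll push.

```bash

python3 -m inch '[[1,[0.1,0,0],[0,0,0]],[1,[0.2,0,0],[0,0,0]],[1,[0.25,0,0],[0,0,0]],[1,[0.3,0,0],[0,0,0]],[1,[0.35,0,0],[0,0,0]],[1,[0.4,0,0],[0,0,0]],[1,[0.45,0,0],[0,0,0]],[1,[0.48,0,0],[0,0,0]],[1,[0.5,0,0],[0,0,0]],[1,[0.5,0,0],[0,0,0]]]'
python3 -m inch '[[1,[0.02,0,0],[0,0,0]],[1,[0.04,0,0],[0,0,0]],[1,[0.06,0,0],[0,0,0]],[1,[0.06,0,0],[0,0,0]]]'
```

```text
t: 3.2
tcp_pos: [0.4649, -0.1133, 0.1362]
tool_rot: [1.0, -0.022, -0.0, -0.0]
force: [-2.9, 2.0, 2.3]
finger_gap: 0.001
t: 3.6
tcp_pos: [0.4693, -0.1139, 0.1362]
tool_rot: [1.0, -0.022, -0.002, -0.0]
force: [-8.0, -1.2, 5.1]
finger_gap: -0.001
```

```bash

python3 -m inch '[[1,[0.02,0,0],[0,0,0]],[1,[0.04,0,0],[0,0,0]],[1,[0.04,0,0],[0,0,0]]]'
python3 - <<'E'
from h import *
p,d=snapshot("wrist");cv2.imwrite("pics/w2.png",p)
E
```

```text
t: 3.9
tcp_pos: [0.4692, -0.1137, 0.136]
tool_rot: [1.0, -0.021, -0.007, -0.001]
force: [-17.1, -3.2, 11.4]
finger_gap: 0.002
```

View pics/w2.png

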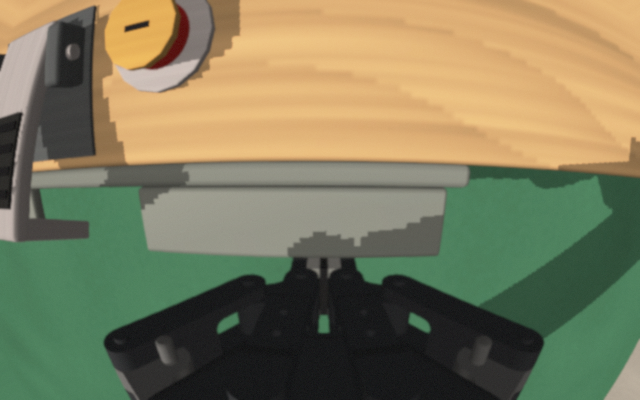

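The bin has stopped (TCP no longer advances, force 17 N) and the panel lies flush along the board edge. I'll back off, lift and check it.

```bash

python3 -m inch '[[1,[-0.1,0,0],[0,0,0]],[1,[-0.4,0,0],[0,0,0]],[1,[-0.5,0,-0.4],[0,0,0]],[1,[-0.5,0,-0.8],[0,0,0]],[1,[-0.5,0,-1],[0,0,0]],[1,[-0.5,0,-1],[0,0,0]],[1,[-0.5,0,-1],[0,0,0]]]'
python3 - <<'E'
from h import *
p,d=snapshot("top");cv2.imwrite("pics/t2.png",cv2.resize(p[215:310,240:440],None,fx=4,fy=4,interpolation=cv2.INTER_CUBIC))
E
```

```text
t: 4.65
tcp_pos: [0.4263, -0.1126, 0.2367]
tool_rot: [1.0, -0.022, 0.002, 0.001]
force: [-0.0, 0.6, 0.0]
finger_gap: 0.003
```

View pics/t2.png

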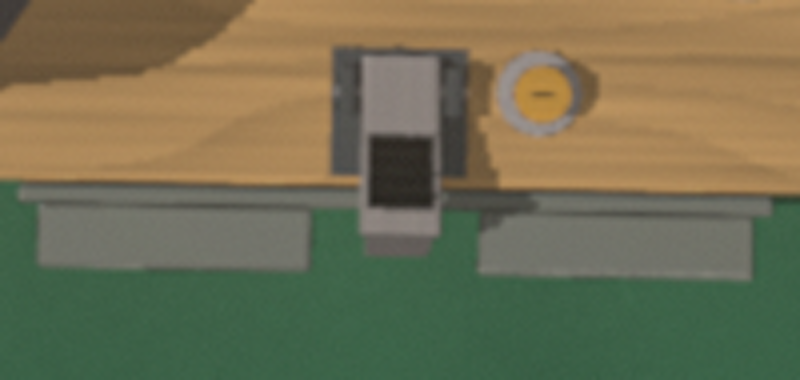

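```bash
python3 - <<'E'
from h import *
f=np.array([.5299,.0026]);X=np.array([.999,-.0447])
for u,v,z in [(283,282,.16),(393,284,.16)]:
    w=px2w("top",u,v,z=z); print(w.round(4), ((w[:2]-f)@X).round(4))
T=R.from_quat(sense()["tool_rot"]).as_matrix();p=sense()["tcp_pos"]
for u,v,z in [(340.25,257.75,.21),(376,238.25,.197)]:
    w=px2w("top",u,v,z=z);print(w.round(4),(T.T@(w-p)).round(4))
E
```

```text
[0.4906 0.1104 0.16  ] -0.0441
[ 0.4809 -0.0989  0.16  ] -0.0444
[0.5372 0.002  0.21  ] [ 0.1065 -0.119   0.0259]
[ 0.5698 -0.0649  0.197 ] [ 0.142  -0.0536  0.0389]
```

```bash

python3 -m inch '[[1,[0.3,-0.35,0],[0,0,0]],[1,[0.53,-0.6,0],[0,0,0]]]' | head -2
python3 -m inch '[[1,[0.3,-0.35,0],[0,0,0]],[1,[0.53,-0.59,0],[0,0,0]],[1,[0.53,-0.59,0],[0,0,0]],[1,[0.53,-0.59,0],[0,0,0]],[1,[0.53,-0.59,0],[0,0,0]]]'
python3 - <<'E'
from h import *
p,d=snapshot("wrist");cv2.imwrite("pics/w3.png",p)
E
```

```text
t: 4.9
tcp_pos: [0.4813, -0.0539, 0.2349]
t: 5.4
tcp_pos: [0.535, 0.0017, 0.235]
tool_rot: [1.0, -0.022, -0.002, -0.0]
force: [-0.4, -0.4, -0.4]
finger_gap: 0.0
```

View pics/w3.png

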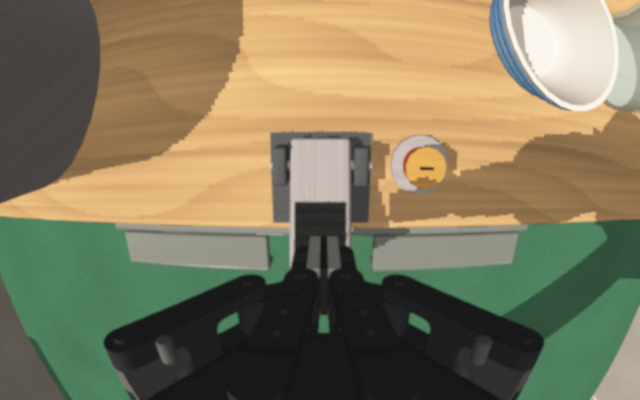

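The wrist view shows the fingertips (324,245) centred over the catch, whose black pad starts at about (320,205). I'll press down gradually.

```bash

python3 -m inch '[[1,[0.01,0,0.1],[0,0,0]],[1,[0.02,0,0.17],[0,0,0]],[1,[0.02,0,0.2],[0,0,0]],[1,[0.02,0,0.23],[0,0,0]],[1,[0.02,0,0.26],[0,0,0]],[1,[0.02,0,0.29],[0,0,0]],[1,[0.02,0,0.32],[0,0,0]],[1,[0.02,0,0.35],[0,0,0]],[1,[0.02,0,0.37],[0,0,0]],[1,[0.02,0,0.37],[0,0,0]]]'
python3 -m inch '[[1,[0,0,0.02],[0,0,0]],[1,[0,0,0.03],[0,0,0]],[1,[0,0,0.03],[0,0,0]]]'
```

```text
t: 6.45
tcp_pos: [0.5382, 0.0022, 0.1988]
tool_rot: [1.0, -0.022, -0.0, -0.0]
force: [0.0, -0.5, -0.4]
finger_gap: -0.007
t: 6.75
tcp_pos: [0.5385, 0.0021, 0.1974]
tool_rot: [1.0, -0.022, 0.0, 0.0]
force: [-4.3, 1.6, 8.6]
finger_gap: -0.001
```

```bash

python3 -m inch '[[1,[0,0,0.02],[0,0,0]],[1,[0,0,0.03],[0,0,0]],[1,[0,0,0.03],[0,0,0]],[1,[0,0,0.03],[0,0,0]]]'
python3 -m inch '[[1,[0,0,0.01],[0,0,0]],[1,[0,0,0.02],[0,0,0]],[1,[0,0,0.02],[0,0,0]]]'
```

```text
t: 7.15
tcp_pos: [0.5385, 0.0021, 0.1971]
tool_rot: [1.0, -0.022, 0.001, 0.0]
force: [-8.5, 1.2, 24.8]
finger_gap: -0.003
t: 7.45
tcp_pos: [0.5386, 0.0021, 0.1969]
tool_rot: [1.0, -0.022, 0.001, 0.0]
force: [-11.7, 1.0, 36.4]
finger_gap: -0.004
```

```bash

python3 -m inch '[[1,[0,0,-0.1],[0,0,0]],[1,[0,0,-0.4],[0,0,0]],[1,[0.17,0.33,-0.4],[0,0,0]],[1,[0.34,0.66,-0.4],[0,0,0]],[1,[0.34,0.66,-0.4],[0,0,0]],[1,[0.34,0.66,-0.4],[0,0,0]],[1,[0.34,0.66,-0.4],[0,0,0]]]'
python3 - <<'E'
from h import *
p,d=snapshot("wrist");cv2.imwrite("pics/w4.png",p)
p,d=snapshot("top");cv2.imwrite("pics/t4.png",cv2.resize(p[205:305,240:440],None,fx=4,fy=4,interpolation=cv2.INTER_CUBIC))
E
```

```text
t: 8.15
tcp_pos: [0.5688, -0.0647, 0.2306]
tool_rot: [1.0, -0.022, -0.001, -0.0]
force: [-0.6, -0.3, 0.9]
finger_gap: 0.0
```

View pics/w4.png

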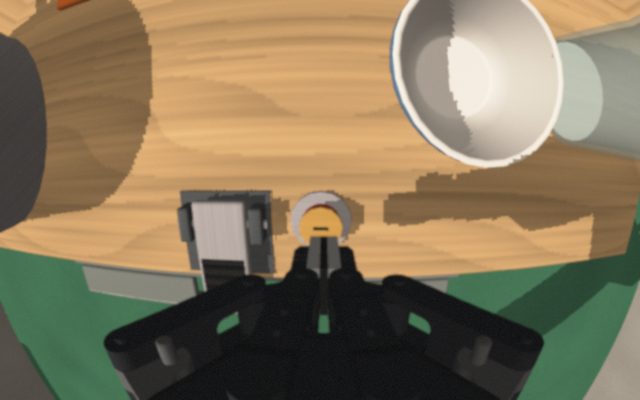

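View pics/t4.png

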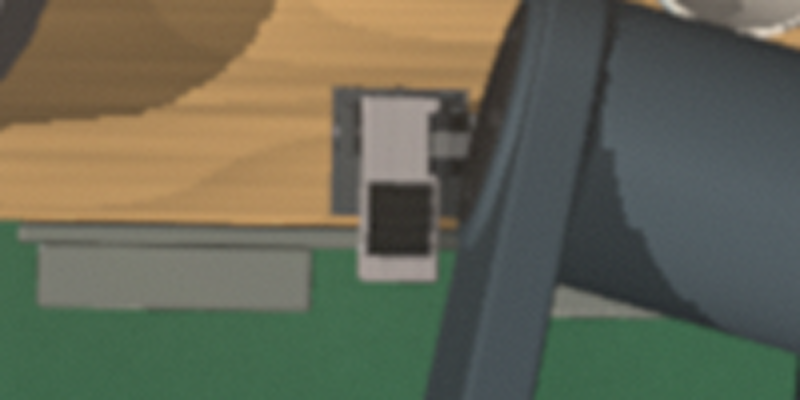

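The catch is level, its front face no longer visible, and the nose is in front of the panel. The fingers (324,245) are over the brass head (320,222). Pressing the lock.

```bash

python3 -m inch '[[1,[0.01,0,0.1],[0,0,0]],[1,[0.02,0,0.22],[0,0,0]],[1,[0.02,0,0.28],[0,0,0]],[1,[0.02,0,0.32],[0,0,0]],[1,[0.02,0,0.35],[0,0,0]],[1,[0.02,0,0.38],[0,0,0]],[1,[0.02,0,0.4],[0,0,0]],[1,[0.02,0,0.42],[0,0,0]],[1,[0.02,0,0.43],[0,0,0]],[1,[0.02,0,0.43],[0,0,0]]]'
python3 -m inch '[[1,[0,0,0.01],[0,0,0]],[1,[0,0,0.03],[0,0,0]],[1,[0,0,0.03],[0,0,0]],[1,[0,0,0.03],[0,0,0]]]'
```

```text
t: 9.25
tcp_pos: [0.5717, -0.0657, 0.1882]
tool_rot: [1.0, -0.022, 0.001, 0.0]
force: [0.3, -0.9, 0.5]
finger_gap: 0.003
t: 9.65
tcp_pos: [0.5721, -0.0658, 0.187]
tool_rot: [1.0, -0.022, 0.001, 0.0]
force: [-3.5, 1.4, 10.1]
finger_gap: -0.003
```

```bash

python3 -m inch '[[1,[0,0,0.02],[0,0,0]],[1,[0,0,0.04],[0,0,0]],[1,[0,0,0.04],[0,0,0]],[1,[0,0,0.04],[0,0,0]]]'
python3 -m inch '[[1,[0,0,-0.1],[0,0,0]],[1,[0,0,-0.5],[0,0,0]],[1,[-0.4,0,-0.6],[0,0,0]],[1,[-0.8,0,-0.6],[0,0,0]],[1,[-1,0,-0.6],[0,0,0]],[1,[-1,0,-0.6],[0,0,0]]]'
python3 -m inch '[[1,[-0.2,0.5,-0.2],[0,0,0]],[1,[-0.3,1,-0.2],[0,0,0]],[1,[-0.3,1,-0.2],[0,0,0]],[1,[-0.3,1,-0.2],[0,0,0]]]'
python3 - <<'E'
from h import *
p,d=snapshot("top");cv2.imwrite("pics/t5.png",p)
cv2.imwrite("pics/t5c.png",cv2.resize(p[205:305,240:440],None,fx=4,fy=4,interpolation=cv2.INTER_CUBIC))
p,d=snapshot("scene");cv2.imwrite("pics/s5.png",cv2.resize(p[120:360,240:560],None,fx=2.5,fy=2.5))
p,dd=snapshot("top")
for u,v in [(376,238),(375,237),(377,239),(340,257),(340,262)]: print(u,v,px2w("top",u,v,d=d[v,u] if 0 else dd[v,u]).round(4))
E
```

```text
t: 10.05
tcp_pos: [0.5722, -0.0659, 0.1868]
tool_rot: [1.0, -0.022, 0.002, 0.001]
force: [-9.3, 2.7, 30.0]
finger_gap: -0.003
t: 10.65
tcp_pos: [0.4689, -0.0606, 0.2412]
tool_rot: [1.0, -0.022, -0.001, -0.0]
force: [-0.4, -0.4, -0.0]
finger_gap: -0.004
t: 11.05
tcp_pos: [0.4383, -0.162, 0.2614]
tool_rot: [1.0, -0.024, 0.001, 0.001]
force: [-0.4, 0.7, -0.3]
finger_gap: 0.0
376 238 [ 0.5699 -0.0661  0.1882]
375 237 [ 0.5718 -0.0644  0.1874]
377 239 [ 0.568  -0.0681  0.1864]
340 257 [0.5377 0.002  0.1985]
340 262 [0.5284 0.0021 0.1957]
```

View pics/t5.png

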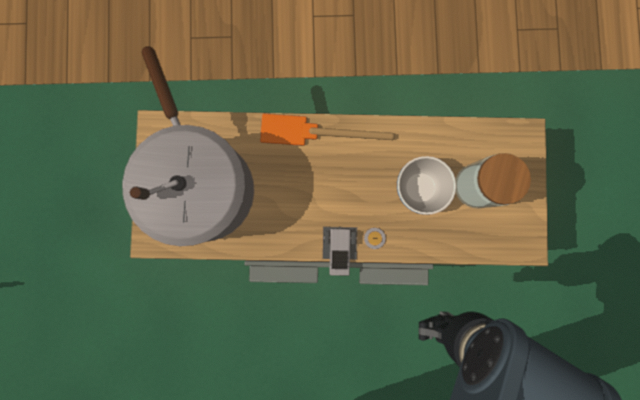

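View pics/t5c.png

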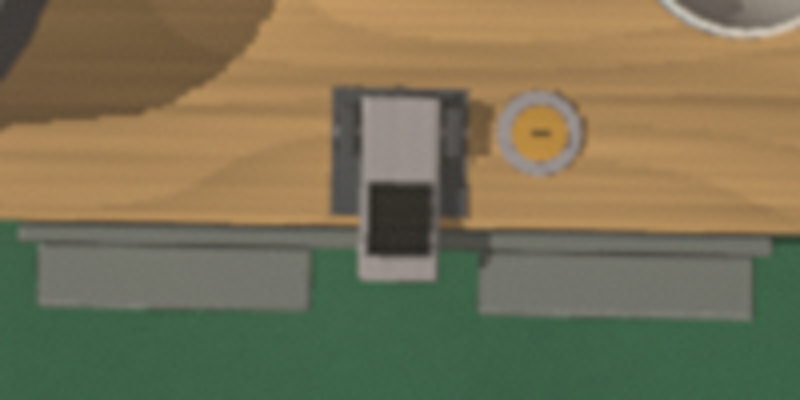

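View pics/s5.png

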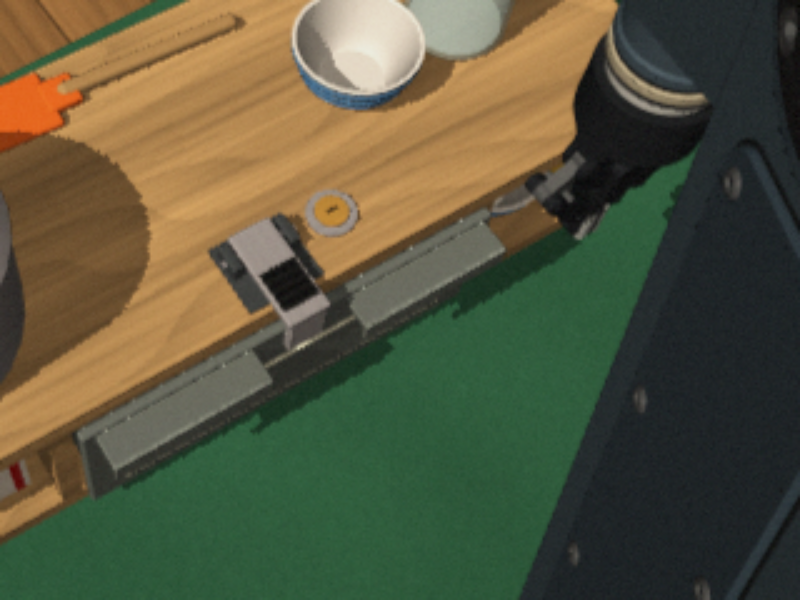

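The red collar is hidden, with the lock head at z ≈ 0.187. The catch is level over the flush bin, and the loose items sit at the same pixels as at the start. The arm is clear, so I'm handing in.

```bash
python3 -c "
from station import *
print(sense()['t'],sign_off())"
```

```text
the job is handed in; nothing more can be done
11.2 None
```

The shelf is closed up and the job is handed in at about 11 s of the 56 s allowed; `sign_off` reports no verdict. With closed fingers I pushed the bin shut by its right lip, then pressed the catch down, then pressed the lock home.

| Part | Where it stopped | Force reading | Last picture check |
|---|---|---|---|
| Bin | TCP stopped advancing at x = 0.469 | about 20 N | panel flush along the shelf's front edge |
| Catch | pad at z ≈ 0.197 | about 38 N | level, nose in front of the panel |
| Lock | head at z ≈ 0.187 | about 32 N | red collar hidden |

- **Loose items:** the popper, spatula, jar and bowl were at the same pixels as at the start, judged by eye.
- **Arm:** it was clear of everything when I handed in, with under 1 N on the tool.
- **Disagreement:** after the push, the bin's lip edge measured about 2 mm ahead of its nominal shut position. That is within the 2 mm camera calibration and, taken at face value, only about 0.02 rad of tilt, below the 0.03 limit.

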